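# Raise the book to the copy-stand glass

## Task

A book lies on the screw jack of the copy stand, below the stand's floating glass. Turn the jack's T-shaped knob clockwise, with fresh grips as needed, until the book just presses against the glass and barely begins to lift it (a millimetre or two at most): feel for the touch, and do not press hard, for the glass could crack. Then let go; do not push the book, the plate or the glass by hand, and leave the other things on the table alone.

Things in the scene. Friction and masses are not known exactly. Their poses are not given: they have to be found in the camera images.
- jack: Screw jack fixed to the table, a grey base plate 260 x 400 x 18 mm. Origin: on the table under the centre of the lifting plate. Its own y axis points from the lifting plate towards the screw tower; x is across, z up. The tower stands 175 mm along +y: screw and two guide rods under a grey bridge (140 x 36 mm, top at z = 177 mm) with the knob above it.
- knob_grip (a point): Centre of the grip bar of the black T-shaped knob, 225 mm above the table, on the vertical screw axis. The bar is 85 mm long (along the point's x axis, which turns with it), 18 mm wide (y) and 24 mm high, on a 14 mm thick stem; pinch it across its width from above. Clockwise seen from above raises the plate 6 mm per radian. It starts at its lower stop; 2 to 5.5 rad are needed.
- screw_foot (a point): Foot of the vertical screw, on its axis at table height (fixed). The screw is self-locking: it stays where it is left. Turning the knob up takes a steady torque of about 0.25 N m (friction and weight); once the book bears on the glass this grows by 0.006 N m per newton on the glass. Held at rest, the torque shifts with the load in the same way, less whatever part the friction (0.2 N m) carries.
- plate: Aluminium lifting plate of the jack, 170 x 210 x 8 mm, moves only up and down. Origin: centre of its top face, 100 mm above the table at the start.
- book: Blue hardback book, 150 x 190 x 35 mm, about 0.5 kg, lying flat and loose on the lifting plate. Origin: centre of its underside.
- stand: Two steel posts (tops at 203 mm) away from the knob, with a clamped carriage holding a level glass pane, 198 x 224 mm, over the book. Origin: on the table under the glass's centre; axes as the jack's. The clamped height differs each time and is not given: the glass starts 12 to 30 mm above the book. The pane floats on springs: it lifts at about 6 N, then 1 mm for each further 4 N.
- book_pile: Bystander: pile of three books, about 170 x 220 x 90 mm, on the table. Origin: centre of its underside.
- carton: Bystander: open cardboard carton 200 x 220 x 110 mm, on the table. Origin: centre of its underside.
- dust_brush: Bystander: dusting brush 190 mm long lying on the table. Origin: centre of its underside.

How it is judged:
By the outcome, as a careful person would: the job done as asked, in the order asked, and still so for the second after the job is handed in, with the robot touching nothing.
It also fails if it takes over 67 s, if anything falls off the work surface, if the arm or the gripper's body presses on something with over 40 N, if the wrist force passes 120 N, or if a joint passes its speed limit or range.

## Robot

A 6-joint arm with a two-finger parallel gripper is mounted at the origin on the work surface. World frame = base frame: x ahead of the robot, y to its left, z up, the work surface at z = 0. Lengths are in mm, angles in degrees, forces in N, time in s.
With the tool pointing down it reaches from about 350 to 850 mm from the base axis. Payload 8.1 kg.
Tool frame: the origin (TCP) lies between the finger pads; the fingertips stand 14 mm ahead of it and the grasp point (between the pads) lies 5 mm behind it; z points along the fingers, x is the direction in which the jaws open and shut, and the axes are right-handed (so a half turn about z gives the same grasp; the last joint's range is limited). The gripper opens to 85 mm and grips with 20 to 120 N. Pads are 22 mm wide; open, the fingers measure 114 mm over their backs; the gripper's body (76 mm by 85 mm) begins 54 mm behind the grasp point. The pads swing forward as they close: fully open they stand 13 mm farther back than shut.
Start: joints at [-70.669, 7.471, 85.268, -0, 87.261, -4.893], TCP at [246.209, -547.162, 245.292] pointing down, gripper open.
Joint ranges: [-169.43, 169.43], [-51.17, 129.36], [1.28, 143.12], [-76.62, 256.62], [0, 156.53], [-152.29, 152.29]. Speed limits (degrees/s): [136.94, 136.94, 159.86, 180, 180, 180].

## Interface

Orientations are given as [roll, pitch, yaw] about the fixed x, y, z axes, in that order (R = Rz(yaw) Ry(pitch) Rx(roll)).
In Python, from bench import r, vision, job gives the robot as it stands.
- The arm moves only by the tool send_rows, never from a script. Its arguments are lists of equal length, an entry for each row: "dp": the shift along the world's x, y, z in mm, a list of three; "rot": the turn, a rotation vector about the world's x, y, z in rad, a list of three. In form: {"dp": [[tx, ty, tz], ...], "rot": [[wx, wy, wz], ...]}. A call has 1 to 5 rows; each row is the pose to reach, as a shift and turn from the pose commanded when the call began; what a row does not reach only later rows make up. A row lasts 1/8 s, in which the tool goes at most 62.5 mm and 10.7 degrees, less where a joint would pass 70% of its speed; a pose out of reach is approached as far as the arm can. A call with a gripper value outside its range is refused whole. "jaw" is the finger opening in mm, from 0 to 85.4, set as the call begins (left out, the last holds). The fingers move at their own pace and stop on an object; "force" is the grip in N (left out, the last holds). Time passes only in rows, so rows that repeat a pose let the fingers close. It gives the time, the measured TCP pose, the force and the opening at its end, in the units of the state.
- r.sense(): the state, without advancing time (a new reading comes with each control period).
- vision.snapshot(name): name is "scene" or "top" or "wrist"; returns a dict with "pixels" (384x512x3 uint8, red, green, blue), "depth" (384x512 float32, mm along the optical axis (not along the pixel's ray), 0 where there is no reading), "intrinsics" (3x3 intrinsics, pixels), "world_from_camera" (4x4, takes a point from camera to world coordinates); the wrist camera has in their place "T_tool_cam" (4x4, takes a point from camera to tool coordinates, whose origin is the TCP and whose axes are the tool frame's). Camera axes: x right, y down, z forward; pixel columns grow to the right and rows downward; lengths in mm; the calibration is good to about 2 mm. A picture is of the moment at which its call begins: read the wrist's pose just before it.
- job.hand_in(): hands the job in, once; it reports no verdict.
The state is a dict: "time": time; "joint_pos": joint angles; "qd": joint speeds; "joint_efforts": joint torques, N m; "tool_pos": TCP position; "tcp_rot": TCP orientation; "ft_force": force on the tool from outside, world axes, zero at the start; "wrist_torque": the same for the moment, N m; "finger_gap": finger opening in mm.
Only numpy, scipy, OpenCV 4.12 (cv2) and the standard library are available. Lean on these libraries where they do the work, as an engineer would, in place of code of your own. Each camera call takes 0.05 s, during which the arm holds its last target.

## Working session

There is one attempt and no reset: what is moved stays moved. The work goes in short steps, Python scripts to look and compute and a tool call to move; the robot and the scene stay as the last step left them, time stands still between calls to the robot, and variables do not carry over. Pictures are saved under pics/ and viewed, and the job is handed in when it is done.

Besides the shell and the picture viewer there is one more tool, called after "Request:" as name(argument=value, ...) on one line, values as JSON. send_rows: Moves the arm, as the interface text tells. Its arguments: {"type":"object","properties":{"dp":{"type":"array"},"rot":{"type":"array"},"jaw":{"type":"number"},"force":{"type":"number"}},"required":["dp","rot"]}

```bash
ls; mkdir -p pics
python3 - <<'E'
from bench import r, vision, job
import cv2,numpy as np
print(r.sense())
for n in ("scene","top"):
    s=vision.snapshot(n)
    np.savez(f"{n}.npz",**{k:v for k,v in s.items()})
    cv2.imwrite(f"pics/{n}0.png",s["pixels"][:,:,::-1])
    print(n,s["intrinsics"],s["world_from_camera"])
E
```

```text
pics
{'time': 0.0, 'joint_pos': array([-7.06681788e+01,  7.51674794e+00,  8.53296376e+01, -2.93245533e-04,
        8.72611557e+01, -4.89067614e+00]), 'qd': array([-0.01887188,  0.02745492, -0.00480534,  0.02188966, -0.03779432,
        0.0667092 ]), 'joint_efforts': array([-3.02153899e-05, -5.69407117e+01, -5.00548875e+01, -2.35037869e-04,
        1.49517646e-02,  2.41854877e-05]), 'tool_pos': array([ 246.03553254, -546.65894455,  244.22387556]), 'tcp_rot': array([-1.79991123e+02,  1.07174705e-01, -6.57774801e+01]), 'ft_force': array([-0.12741256,  0.65161143, -0.41896999]), 'wrist_torque': array([-0.02309955,  0.0555723 ,  0.01129418]), 'finger_gap': 85.29780759356505}
scene [[472.10604877   0.         260.18967661]
 [  0.         472.10604877 197.24443744]
 [  0.           0.           1.        ]] [[-7.66190802e-01 -6.10606398e-01  2.00278510e-01  1.82275149e+02]
 [-6.42556113e-01  7.23812191e-01 -2.51431012e-01  3.87589127e+02]
 [ 8.56135769e-03 -3.21334310e-01 -9.46927117e-01  1.70429644e+03]
 [ 0.00000000e+00  0.00000000e+00  0.00000000e+00  1.00000000e+00]]
top [[483.841164     0.         253.6096628 ]
 [  0.         483.841164   182.40165868]
 [  0.           0.           1.        ]] [[-6.14420780e-02 -9.76547088e-01  2.06350807e-01  1.95350012e+02]
 [-9.98110071e-01  6.03374894e-02 -1.16479180e-02 -2.85915412e+01]
 [-1.07594922e-03 -2.06676491e-01 -9.78408744e-01  1.64832974e+03]
 [ 0.00000000e+00  0.00000000e+00  0.00000000e+00  1.00000000e+00]]
```

View pics/scene0.png

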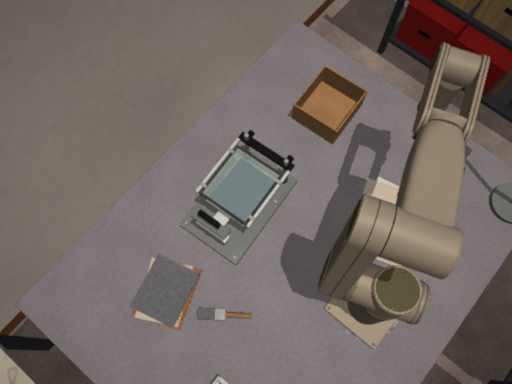

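View pics/top0.png

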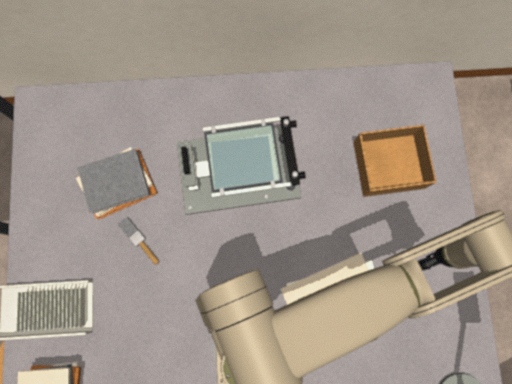

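The scene view shows the jack at about (240,195) with the black knob at (212,217). In the top view the jack is at about (240,165), the knob at (185,160) and the black posts and carriage at (290,150). I'll zoom in and measure.

```bash
cat > h.py <<'E'
import numpy as np,cv2
def cast(s,u,v,z):
    K=s["intrinsics"];T=s["world_from_camera"]
    d=T[:3,:3]@np.linalg.inv(K)@np.array([u,v,1.]);o=T[:3,3]
    return o+d*(z-o[2])/d[2]
def dep(s,u,v):
    K=s["intrinsics"];T=s["world_from_camera"]
    return T[:3,:3]@(np.linalg.inv(K)@np.array([u,v,1.])*s["depth"][int(v),int(u)])+T[:3,3]
E
python3 - <<'E'
from h import *
for n,(a,b,c,d) in dict(scene=(170,120,310,270),top=(165,105,315,225)).items():
    s=np.load(n+".npz");im=s["pixels"][b:d,a:c,::-1]
    cv2.imwrite(f"pics/{n}z.png",cv2.resize(im,None,fx=5 if n=="top" else 4,fy=5 if n=="top" else 4,interpolation=cv2.INTER_CUBIC))
    K=s["intrinsics"];T=s["world_from_camera"]
    P=s["pixels"].astype(int);m=(P.max(2)<60)
    win=np.zeros_like(m); 
    if n=="scene": win[200:232,190:232]=1
    else: win[140:185,175:198]=1
    v,u=np.nonzero(m&win)
    pts=np.array([dep(s,x,y) for x,y in zip(u,v)])
    print(n,len(u),np.round(np.percentile(pts[:,2],[5,25,50,75,95])))
    k=(pts[:,2]>205)
    print(k.sum(), u[k].min(),u[k].max(),v[k].min(),v[k].max())
    q=np.array([cast(s,x,y,237)[:2] for x,y in zip(u[k],v[k])]).astype(np.float32)
    rc=cv2.minAreaRect(q);print(rc, q.mean(0), np.median(pts[k],0))
    print(cv2.fitLine(q,cv2.DIST_L2,0,.01,.01).ravel())
E
```

```text
scene 166 [174. 230. 234. 238. 241.]
146 198 219 210 228
((573.5865478515625, 161.65403747558594), (85.28841400146484, 18.95595932006836), 3.604607105255127) [573.5009  161.60693] [574.39830636 161.5163993  234.84692878]
[9.9837214e-01 5.7035521e-02 5.7350079e+02 1.6160695e+02]
top 135 [230. 234. 237. 238. 240.]
135 182 189 147 173
((574.6561279296875, 155.6934814453125), (82.46241760253906, 15.764276504516602), 4.562063217163086) [573.5525  155.79259] [573.67438231 156.14305434 236.525445  ]
[9.9559796e-01 9.3726709e-02 5.7355255e+02 1.5579260e+02]
```

```bash
ls pics
```

```text
scene0.png
scenez.png
top0.png
topz.png
```

View pics/topz.png

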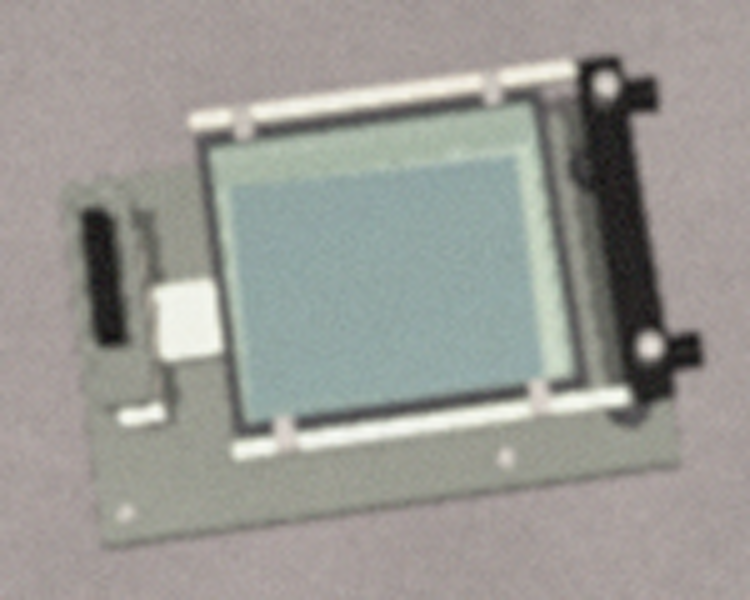

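View pics/scenez.png

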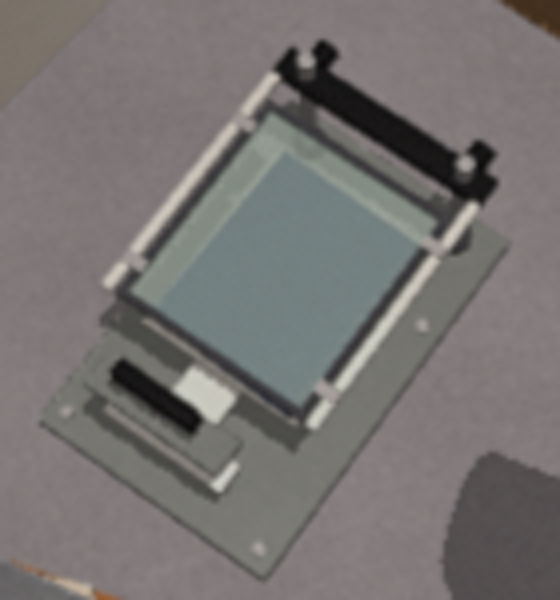

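Request:
send_rows(dp=[[20.6, 44, 17], [41.2, 88, 34], [61.8, 132, 51], [82.4, 176, 68], [103, 220, 85]], rot=[[0, 0, 0.175], [0, 0, 0.35], [0, 0, 0.525], [0, 0, 0.7], [0, 0, 0.875]])

```text
time: 0.72
tool_pos: [349.5, -325.5, 330.4]
tcp_rot: [-180.0, 0.0, -15.3]
ft_force: [1.2, -0.1, 0.2]
finger_gap: 85.5
```

Request:
send_rows(dp=[[20.6, 44, 0], [41.2, 88, 0], [61.8, 132, 0], [82.4, 176, 0], [103, 220, 0]], rot=[[0, 0, 0.175], [0, 0, 0.35], [0, 0, 0.525], [0, 0, 0.7], [0, 0, 0.875]])

```text
time: 1.35
tool_pos: [452.5, -105.6, 330.0]
tcp_rot: [-180.0, 0.0, 34.8]
ft_force: [1.1, -0.9, -0.1]
finger_gap: 85.3
```

Request:
send_rows(dp=[[20.6, 44, 0], [41.2, 88, 0], [61.8, 132, 0], [82.4, 176, 0], [103, 220, 0]], rot=[[0, 0, 0.175], [0, 0, 0.35], [0, 0, 0.525], [0, 0, 0.7], [0, 0, 0.875]])

```text
time: 1.98
tool_pos: [555.5, 114.4, 329.8]
tcp_rot: [-180.0, 0.0, 85.0]
ft_force: [1.5, -0.3, 0.5]
finger_gap: 85.3
```

Request:
send_rows(dp=[[20, 46, 0], [20, 46, 0], [20, 46, 0]], rot=[[0, 0, 0.172], [0, 0, 0.172], [0, 0, 0.172]])

```text
time: 2.35
tool_pos: [574.9, 158.7, 329.6]
tcp_rot: [-179.9, 0.0, 94.4]
ft_force: [0.3, -1.0, 0.2]
finger_gap: 85.4
```

Run:
```python
from bench import r, vision
import numpy as np,cv2
s=r.sense();print(s)
w=vision.snapshot("wrist");np.savez("wrist1.npz",pos=s["tool_pos"],rpy=s["tcp_rot"],**w)
cv2.imwrite("pics/w1.png",w["pixels"][:,:,::-1]);print(w["intrinsics"],w["T_tool_cam"])
```

```text
{'time': 2.35, 'joint_pos': array([ 1.05226201e+01,  5.89605374e+00,  7.82475140e+01, -2.43176786e-02,
        9.59324415e+01, -8.39238298e+01]), 'qd': array([-1.31439275, -1.30034715,  0.56375593, -0.1652686 , -0.00801564,
       -0.0181453 ]), 'joint_efforts': array([ 1.16131090e+00, -5.52654934e+01, -5.08398128e+01,  1.36050289e-01,
       -4.59247688e-02, -6.33687386e-02]), 'tool_pos': array([574.9303105 , 158.71696874, 329.6360679 ]), 'tcp_rot': array([-1.79926979e+02,  3.21004183e-02,  9.44439730e+01]), 'ft_force': array([ 0.30606958, -0.98213571,  0.15133239]), 'wrist_torque': array([-0.01642353, -0.03023252, -0.01723262]), 'finger_gap': 85.38026202636685}
[[291.44364383   0.         252.24412191]
 [  0.         291.44364383 189.01289489]
 [  0.           0.           1.        ]] [[ 9.99999864e-01 -2.85599651e-04  4.36611539e-04  1.28344556e+00]
 [ 1.40229238e-04  9.53200574e-01  3.02338627e-01 -7.80996107e+01]
 [-5.02526176e-04 -3.02338525e-01  9.53200485e-01 -1.28562397e+02]
 [ 0.00000000e+00  0.00000000e+00  0.00000000e+00  1.00000000e+00]]
```

View pics/w1.png

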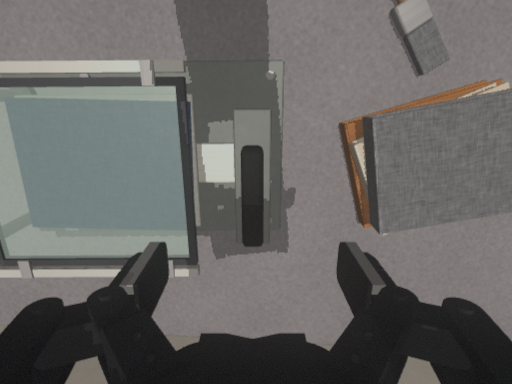

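The wrist view shows the knob bar at about u 241–263, v 145–247, the bridge around it, the glass frame's near edge at u≈190, and the book pile to the right. I'll cast these into the world.

```bash
cat >> h.py <<'E'
from scipy.spatial.transform import Rotation as Ro
def wl(f):
    w=dict(np.load(f));T=np.eye(4);T[:3,:3]=Ro.from_euler("xyz",w["rpy"],degrees=True).as_matrix();T[:3,3]=w["pos"]
    w["world_from_camera"]=T@w["T_tool_cam"];return w
E
python3 - <<'E'
from h import *
w=wl("wrist1.npz")
P=w["pixels"].astype(int)
m=(P.max(2)<50);win=np.zeros_like(m);win[138:252,236:270]=1
v,u=np.nonzero(m&win);print(u.min(),u.max(),v.min(),v.max())
pts=np.array([dep(w,x,y) for x,y in zip(u,v)])
print(np.percentile(pts[:,2],[2,25,50,75,98]))
k=np.abs(pts[:,2]-237)<5
q=np.array([cast(w,x,y,237)[:2] for x,y in zip(u[k],v[k])]).astype(np.float32)
print(cv2.minAreaRect(q),pts[k].mean(0))
# lower part profile
for vv in (150,200,235,242,246): print(vv,np.round(dep(w,252,vv),1))
print("bridge",[np.round(dep(w,*p),1) for p in((240,115),(265,115),(240,225),(268,225))])
print("frame",[np.round(dep(w,*p),1) for p in((184,100),(190,240),(100,82),(100,262),(148,70),(130,270),(60,66))])
print("glass/book",[np.round(dep(w,*p),1) for p in((100,150),(60,150),(150,200),(10,150),(80,245),(215,165))])
E
```

```text
241 262 146 245
[229.13721766 236.12140746 236.75524795 237.3361614  238.33454865]
((575.3148193359375, 159.5738525390625), (82.66979217529297, 16.72161865234375), 5.013388156890869) [580.1408189  160.52925699 236.66520796]
150 [536.2 156.9 233.7]
200 [576.3 160.  236.4]
235 [607.  162.3 237.3]
242 [613.4 162.8 237.3]
246 [617.9 163.2 236. ]
bridge [array([514. , 143.8, 177.4]), array([512.2, 167.1, 177.8]), array([626.1, 151.1, 177.4]), array([623.6, 180.4, 178. ])]
frame [array([504.8,  90.2, 171.4]), array([650.3,  98. , 172.7]), array([494.8,  12.4, 171.1]), array([686. ,  -2.3, 171.7]), array([481.2,  58.3, 174.7]), array([566.8, 110.3, 356.7]), array([483.9, -22.2, 172.1])]
glass/book [array([559.4,   6. , 168.3]), array([562.1, -32.9, 169.9]), array([608.8,  54.5, 168.5]), array([566.1, -82.9, 169.4]), array([668.4, -24.8, 168. ]), array([583.7, 112.8,  92.8])]
```

Request:
send_rows(dp=[[0.2, 0.7, -30], [0.2, 0.7, -60], [0.2, 0.7, -90], [0.2, 0.7, -110], [0.2, 0.7, -110]], rot=[[0, 0, 0.009], [0, 0, 0.009], [0, 0, 0.009], [0, 0, 0.009], [0, 0, 0.009]], jaw=55)

```text
time: 3.02
tool_pos: [574.4, 158.6, 218.7]
tcp_rot: [-179.8, 0.0, 94.9]
ft_force: [-0.4, 0.0, 0.2]
finger_gap: 55.5
```

Request:
send_rows(dp=[[0, 0, 0], [0, 0, 0], [0, 0, 0], [0, 0, 0], [0, 0, 0]], rot=[[0, 0, 0], [0, 0, 0], [0, 0, 0], [0, 0, 0], [0, 0, 0]], jaw=0, force=60)

```text
time: 3.65
tool_pos: [576.4, 158.6, 222.4]
tcp_rot: [179.8, 0.1, 94.9]
ft_force: [-1.2, -4.3, 4.3]
finger_gap: 17.2
```

```bash
cat > st.py <<'E'
from bench import r
import numpy as np
s=r.sense();print(s["time"],*[np.round(s[k],2) for k in("tool_pos","tcp_rot","ft_force","joint_pos")],np.round(s["wrist_torque"],3),round(s["finger_gap"],1))
E
python3 st.py
```

```text
3.65 [576.42 158.58 222.36] [1.7984e+02 8.0000e-02 9.4940e+01] [-1.22 -4.3   4.28] [ 10.53   7.64  87.48  -0.1   84.73 -84.41] [-0.751  0.229 -0.134] 17.2
```

Request:
send_rows(dp=[[0, -0.8, 0], [0, -0.8, 0], [0, -0.8, 0], [0, -0.8, 0], [0, -0.8, 0]], rot=[[0, 0, -0.06], [0, 0, -0.12], [0, 0, -0.18], [0, 0, -0.24], [0, 0, -0.3]])

```text
time: 4.28
tool_pos: [576.4, 159.0, 222.4]
tcp_rot: [179.8, -0.1, 77.7]
ft_force: [-0.0, 0.3, 3.0]
finger_gap: 17.1
```

```bash
python3 st.py
```

```text
4.275 [576.44 158.99 222.37] [ 1.7982e+02 -7.0000e-02  7.7720e+01] [-0.04  0.27  2.99] [ 1.051e+01  7.620e+00  8.751e+01 -1.000e-02  8.469e+01 -6.720e+01] [-0.049 -0.007  0.258] 17.1
```

Request:
send_rows(dp=[[0, 0, 0], [0, 0, 0], [0, 0, 0], [0, 0, 0], [0, 0, 0]], rot=[[0, 0, -0.12], [0, 0, -0.24], [0, 0, -0.36], [0, 0, -0.48], [0, 0, -0.6]])

```text
time: 4.9
tool_pos: [576.9, 159.8, 222.4]
tcp_rot: [179.9, -0.3, 43.3]
ft_force: [4.5, 3.9, 0.8]
finger_gap: 17.1
```

Request:
send_rows(dp=[[0, 0, 0], [0, 0, 0], [0, 0, 0], [0, 0, 0], [0, 0, 0]], rot=[[0, 0, -0.12], [0, 0, -0.24], [0, 0, -0.36], [0, 0, -0.48], [0, 0, -0.6]])

```text
time: 5.52
tool_pos: [577.7, 160.2, 222.4]
tcp_rot: [-179.9, -0.4, 8.9]
ft_force: [8.7, 5.6, -1.9]
finger_gap: 17.0
```

Request:
send_rows(dp=[[0, 0, 0], [0, 0, 0], [0, 0, 0], [0, 0, 0], [0, 0, 0]], rot=[[0, 0, -0.1], [0, 0, -0.2], [0, 0, -0.3], [0, 0, -0.4], [0, 0, -0.5]])

```text
time: 6.15
tool_pos: [578.5, 160.1, 222.5]
tcp_rot: [-179.7, -0.4, -19.7]
ft_force: [14.1, 6.3, -4.5]
finger_gap: 17.0
```

```bash
python3 st.py
```

```text
6.15 [578.48 160.13 222.46] [-179.7    -0.39  -19.73] [14.06  6.28 -4.55] [1.054e+01 7.680e+00 8.743e+01 6.000e-02 8.440e+01 3.027e+01] [ 0.733 -1.887  0.225] 17.0
```

Request:
send_rows(dp=[[1, 0.3, 0], [2, 0.6, 0], [3, 0.8, 0], [3.3, 0.8, 0], [3.5, 0.8, 0]], rot=[[0, 0, -0.1], [0, 0, -0.2], [0, 0, -0.3], [0, 0, -0.4], [0, 0, -0.5]])

```text
time: 6.78
tool_pos: [579.3, 159.7, 222.4]
tcp_rot: [-179.9, -0.1, -48.4]
ft_force: [-4.3, -1.3, 6.0]
finger_gap: 17.2
```

Request:
send_rows(dp=[[0, 0, 0], [0, 0, 0], [0, 0, 0], [0, 0, 0], [0, 0, 0]], rot=[[0, 0, -0.1], [0, 0, -0.2], [0, 0, -0.3], [0, 0, -0.4], [0, 0, -0.5]])

```text
time: 7.4
tool_pos: [579.6, 159.0, 222.3]
tcp_rot: [-179.9, -0.1, -77.1]
ft_force: [-1.5, -4.6, 5.8]
finger_gap: 17.4
```

```bash
python3 st.py
```

```text
7.4 [579.59 159.04 222.34] [-1.7988e+02 -7.0000e-02 -7.7080e+01] [-1.54 -4.6   5.76] [ 1.050e+01  8.150e+00  8.692e+01 -7.000e-02  8.480e+01  8.758e+01] [-0.647  0.476  0.278] 17.4
```

Request:
send_rows(dp=[[0, 0, 0], [0, 0, 0], [0, 0, 0], [-1, -0.5, 30], [-1, -0.5, 60]], rot=[[0, 0, 0], [0, 0, 0], [0, 0, 0], [0, 0, 0], [0, 0, 0]], jaw=60)

```text
time: 8.02
tool_pos: [577.5, 159.0, 280.4]
tcp_rot: [179.9, 0.0, -76.8]
ft_force: [0.7, 0.1, 1.2]
finger_gap: 59.9
```

Request:
send_rows(dp=[[0, 0, 20], [0, 0, 40], [0, 0, 50], [0, 0, 50], [0, 0, 50]], rot=[[0, 0, 0.18], [0, 0, 0.36], [0, 0, 0.54], [0, 0, 0.72], [0, 0, 0.9]])

```text
time: 8.65
tool_pos: [578.0, 159.2, 330.5]
tcp_rot: [-180.0, -0.0, -24.9]
ft_force: [0.4, -0.3, -0.0]
finger_gap: 59.9
```

Request:
send_rows(dp=[[0, 0, 0], [0, 0, 0], [0, 0, 0], [0, 0, 0], [0, 0, 0]], rot=[[0, 0, 0.18], [0, 0, 0.36], [0, 0, 0.54], [0, 0, 0.72], [0, 0, 0.9]])

```text
time: 9.28
tool_pos: [577.9, 159.2, 330.2]
tcp_rot: [-180.0, 0.0, 26.6]
ft_force: [-0.0, -0.1, -0.5]
finger_gap: 59.8
```

Request:
send_rows(dp=[[0, 0, 0], [0, 0, 0], [0, 0, 0], [0, 0, 0], [0, 0, 0]], rot=[[0, 0, 0.18], [0, 0, 0.36], [0, 0, 0.54], [0, 0, 0.72], [0, 0, 0.9]])

```text
time: 9.9
tool_pos: [577.9, 159.1, 330.2]
tcp_rot: [-180.0, -0.0, 78.2]
ft_force: [-0.7, -1.2, -0.3]
finger_gap: 60.0
```

Request:
send_rows(dp=[[0, 0, 0], [0, 0, 0], [0, 0, 0], [0, 0, 0], [0, 0, 0]], rot=[[0, 0, 0.15], [0, 0, 0.3], [0, 0, 0.4416], [0, 0, 0.4416], [0, 0, 0.4416]])

```text
time: 10.52
tool_pos: [577.9, 159.1, 330.2]
tcp_rot: [-180.0, -0.0, 102.9]
ft_force: [-0.5, -0.2, -0.3]
finger_gap: 60.0
```

```bash
python3 st.py
python3 - <<'E'
from bench import r, vision
from h import *
s=r.sense()
w=vision.snapshot("wrist");np.savez("wrist2.npz",pos=s["tool_pos"],rpy=s["tcp_rot"],**w)
cv2.imwrite("pics/w2.png",w["pixels"][:,:,::-1])
w=wl("wrist2.npz");P=w["pixels"].astype(int)
m=(P.max(2)<50);win=np.zeros_like(m);win[120:258,225:285]=1
v,u=np.nonzero(m&win);pts=np.array([dep(w,x,y) for x,y in zip(u,v)])
k=np.abs(pts[:,2]-237)<5
q=np.array([cast(w,x,y,237)[:2] for x,y in zip(u[k],v[k])]).astype(np.float32)
print(cv2.minAreaRect(q))
E
```

```text
10.525 [577.91 159.07 330.25] [-180.     -0.    102.95] [-0.48 -0.21 -0.29] [ 10.49   6.29  77.76   0.    95.95 -92.46] [ 0.037 -0.031 -0.002] 60.0
((575.34423828125, 159.4893035888672), (82.16244506835938, 16.809711456298828), 13.345612525939941)
```

View pics/w2.png

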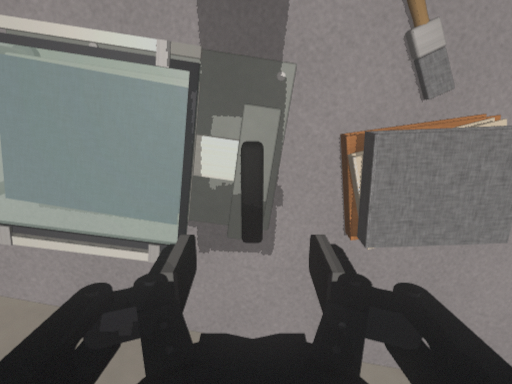

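The bar is at (252,192), aligned between the jaws at 13°, and the book is visibly higher under the glass. I'll regrip.

Request:
send_rows(dp=[[0, 0, -30], [0, 0, -60], [0, 0, -90], [0, 0, -108], [0, 0, -108]], rot=[[0, 0, 0], [0, 0, 0], [0, 0, 0], [0, 0, 0], [0, 0, 0]])

```text
time: 11.2
tool_pos: [577.0, 158.9, 220.7]
tcp_rot: [-179.8, -0.0, 103.1]
ft_force: [0.8, -0.4, 0.2]
finger_gap: 60.3
```

Request:
send_rows(dp=[[0, 0, 0], [0, 0, 0], [0, 0, 0], [0, 0, 0], [0, 0, 0]], rot=[[0, 0, 0], [0, 0, 0], [0, 0, 0], [0, 0, 0], [0, 0, 0]], jaw=0)

```text
time: 11.82
tool_pos: [578.8, 158.8, 224.1]
tcp_rot: [179.8, 0.0, 103.1]
ft_force: [-0.6, -2.3, 6.0]
finger_gap: 17.4
```

Request:
send_rows(dp=[[0, 0, 0], [0, 0, 0], [0, 0, 0], [0, 0, 0], [0, 0, 0]], rot=[[0, 0, -0.04], [0, 0, -0.08], [0, 0, -0.12], [0, 0, -0.16], [0, 0, -0.2]])

```text
time: 12.45
tool_pos: [578.8, 158.7, 224.0]
tcp_rot: [179.8, 0.0, 91.6]
ft_force: [-0.8, -3.3, 5.9]
finger_gap: 16.9
```

```bash
python3 st.py
```

```text
12.45 [578.79 158.7  224.04] [1.7984e+02 2.0000e-02 9.1570e+01] [-0.8  -3.29  5.94] [ 1.047e+01  7.940e+00  8.698e+01 -5.000e-02  8.493e+01 -8.110e+01] [-0.475  0.097  0.314] 16.9
```

Request:
send_rows(dp=[[0, 0, 0], [0, 0, 0], [0, 0, 0], [0, 0, 0], [0, 0, 0]], rot=[[0, 0, -0.02], [0, 0, -0.04], [0, 0, -0.06], [0, 0, -0.08], [0, 0, -0.1]])

```text
time: 13.08
tool_pos: [578.8, 158.6, 224.1]
tcp_rot: [179.8, 0.0, 85.9]
ft_force: [-0.2, -3.7, 6.1]
finger_gap: 17.0
```

```bash
python3 st.py
```

```text
13.075 [578.81 158.63 224.11] [1.7984e+02 1.0000e-02 8.5880e+01] [-0.2  -3.72  6.14] [ 1.046e+01  7.930e+00  8.698e+01 -5.000e-02  8.493e+01 -7.541e+01] [-0.486  0.04   0.246] 17.0
```

Request:
send_rows(dp=[[0, 0, 0], [0, 0, 0], [0, 0, 0], [0, 0, 0], [0, 0, 0]], rot=[[0, 0, -0.02], [0, 0, -0.04], [0, 0, -0.06], [0, 0, -0.08], [0, 0, -0.1]])

```text
time: 13.7
tool_pos: [578.8, 158.5, 224.1]
tcp_rot: [179.8, 0.0, 80.1]
ft_force: [-0.2, -3.0, 5.8]
finger_gap: 17.1
```

```bash
python3 st.py
```

```text
13.7 [578.8  158.54 224.09] [179.84   0.    80.15] [-0.2  -3.03  5.82] [ 1.046e+01  7.940e+00  8.698e+01 -6.000e-02  8.494e+01 -6.968e+01] [-0.54   0.133  0.229] 17.1
```

```bash
cat > meas.py <<'E'
from bench import r, vision
from h import *
import sys,os
tag=sys.argv[1]; N=int(sys.argv[2]) if len(sys.argv)>2 else 6
t=[];D={"scene":[],"top":[],"wrist":[]}
s=r.sense();t.append((s["wrist_torque"][2],s["joint_efforts"][5]))
names=["top","scene"]*(N//2)
for n in names:
    w=vision.snapshot(n);D[n].append(w["depth"]);last=w
    if not os.path.exists(f"pics/{n}_{tag}.png"): cv2.imwrite(f"pics/{n}_{tag}.png",w["pixels"][:,:,::-1])
    s=r.sense();t.append((s["wrist_torque"][2],s["joint_efforts"][5]))
t=np.array(t);print("t",s["time"],"yaw",s["tcp_rot"][2],"torque",t[:,0].mean().round(4),"+-",(t[:,0].std()/len(t)**.5).round(4),"eff6",t[:,1].mean().round(4),t[:,1].std().round(4))
for n in("scene","top"):
    np.save(f"d_{n}_{tag}.npy",np.array(D[n]))
E
python3 meas.py a 6
```

```text
t 14.0 yaw 80.16899061511286 torque 0.0994 +- 0.0276 eff6 0.0899 0.1267
```

View pics/top_a.png

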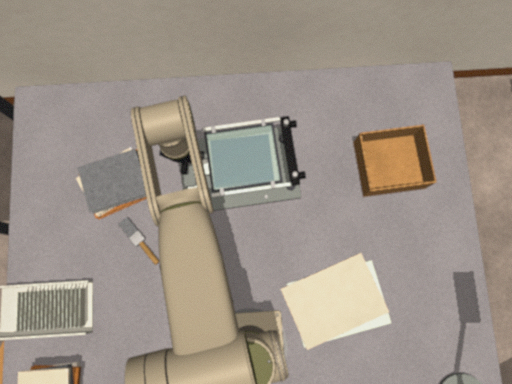

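View pics/scene_a.png

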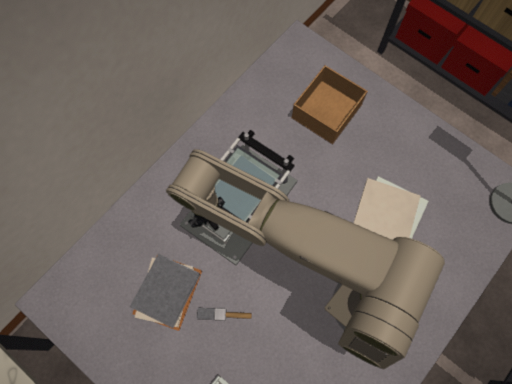

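The top view shows the glass unobstructed at u 210–278, v 126–190. The scene view has the arm partly over it. I'll check the depth noise on the glass.

Run:
```python
from h import *
s=np.load("top.npz");D=np.load("d_top_a.npy")
def reg(d,a,b,c,e):
    return d[b:e,a:c]
for n,(a,b,c,e) in dict(glass=(222,140,268,182),rimglass=(212,137,218,180),table=(60,230,100,270)).items():
    print(n,[ (round(float(np.mean(x)),2),round(float(np.median(x)),2),round(float(x.std()),2)) for x in [reg(s["depth"],a,b,c,e)]+[reg(d,a,b,c,e) for d in D]])
T=s
for p in ((245,160),(240,170)): print(dep(s,*p))
z=np.array([[dep(s,u,v)[2] for u in range(222,268,2)] for v in range(140,182,2)]);print(z.mean(),z.std(),z.mean(0).round(1),z.mean(1).round(1))
```

```text
glass [(1517.26, 1526.62, 120.27), (1521.13, 1526.67, 92.16), (1522.68, 1526.46, 78.06), (1516.4, 1526.75, 125.11)]
rimglass [(1528.6, 1529.16, 8.81), (1528.69, 1528.93, 8.95), (1528.67, 1529.1, 9.35), (1528.17, 1528.34, 9.23)]
table [(1633.67, 1637.76, 82.26), (1632.53, 1637.46, 91.83), (1630.68, 1637.73, 108.46), (1625.59, 1637.74, 141.59)]
[581.1043197  -23.52376176 169.14889683]
[549.29903783  -5.9969202  170.8227478 ]
178.21034719128926 116.26730396444874 [168.9 167.6 169.2 169.4 168.  169.  169.4 168.9 168.3 169.5 169.5 169.3
 240.1 168.5 238.4 169.4 169.5 169.7 167.6 239.9 169.1 169.4 170.2] [168.7 168.5 169.1 168.7 169.7 169.6 169.5 169.1 169.8 168.3 168.7 169.3
 233.5 169.8 233.2 233.8 168.2 169.3 169.  168.2 168.5]
```

```bash
cat > m2.py <<'E'
from bench import r, vision
from h import *
import sys
tag=sys.argv[1];N=int(sys.argv[2]) if len(sys.argv)>2 else 2
def zs(d,box=(222,140,268,182)):
    a,b,c,e=box;x=d[b:e,a:c].ravel();x=x[np.abs(x-np.median(x))<12];return x.mean()
s0=np.load("top.npz");D=[s0["depth"]]+list(np.load("d_top_a.npy"))
ref=np.array([zs(d) for d in D])
s=r.sense();out=[]
for i in range(N):
    w=vision.snapshot("top");out.append(zs(w["depth"]))
cv2.imwrite(f"pics/t_{tag}.png",w["pixels"][:,:,::-1])
tb=(60,230,100,270)
print("t",s["time"],"yaw",round(s["tcp_rot"][2],2),"tq",round(s["wrist_torque"][2],3),"eff6",round(s["joint_efforts"][5],3),"F",s["ft_force"].round(1))
print("lift mm",((ref.mean()-np.array(out))/0.978).round(2),"ref spread",((ref-ref.mean())/.978).round(2))
E
python3 m2.py b
```

```text
t 14.0 yaw 80.17 tq 0.013 eff6 0.058 F [-0.8 -3.6  5.8]
lift mm [-0.03 -0.15] ref spread [-0.1   0.07 -0.24  0.28]
```

Request:
send_rows(dp=[[0, 0, 0], [0, 0, 0], [0, 0, 0], [0, 0, 0], [0, 0, 0]], rot=[[0, 0, -0.02], [0, 0, -0.04], [0, 0, -0.06], [0, 0, -0.08], [0, 0, -0.1]])

```text
time: 14.72
tool_pos: [578.8, 158.5, 224.1]
tcp_rot: [179.8, -0.0, 74.4]
ft_force: [-0.4, -3.8, 6.2]
finger_gap: 16.8
```

```bash
python3 m2.py c
```

```text
t 14.725 yaw 74.41 tq 0.261 eff6 -0.08 F [-0.4 -3.8  6.2]
lift mm [-0.02  0.14] ref spread [-0.1   0.07 -0.24  0.28]
```

Request:
send_rows(dp=[[0, 0, 0], [0, 0, 0], [0, 0, 0], [0, 0, 0], [0, 0, 0]], rot=[[0, 0, -0.02], [0, 0, -0.04], [0, 0, -0.06], [0, 0, -0.08], [0, 0, -0.1]])

```text
time: 15.45
tool_pos: [578.8, 158.4, 224.1]
tcp_rot: [179.8, -0.0, 68.7]
ft_force: [-1.0, -3.2, 5.8]
finger_gap: 16.9
```

```bash
python3 m2.py d
```

```text
t 15.45 yaw 68.68 tq 0.233 eff6 -0.08 F [-1.  -3.2  5.8]
lift mm [0.18 0.03] ref spread [-0.1   0.07 -0.24  0.28]
```

Request:
send_rows(dp=[[0, 0, 0], [0, 0, 0], [0, 0, 0], [0, 0, 0], [0, 0, 0]], rot=[[0, 0, -0.02], [0, 0, -0.04], [0, 0, -0.06], [0, 0, -0.08], [0, 0, -0.1]])

```text
time: 16.18
tool_pos: [578.7, 158.4, 224.1]
tcp_rot: [179.8, -0.0, 63.0]
ft_force: [-1.0, -4.9, 6.6]
finger_gap: 17.1
```

```bash
python3 m2.py e
```

```text
t 16.175 yaw 62.95 tq 0.264 eff6 -0.08 F [-1.  -4.9  6.6]
lift mm [-0.04  0.07] ref spread [-0.1   0.07 -0.24  0.28]
```

Request:
send_rows(dp=[[0, 0, 0], [0, 0, 0], [0, 0, 0], [0, 0, 0], [0, 0, 0]], rot=[[0, 0, -0.02], [0, 0, -0.04], [0, 0, -0.06], [0, 0, -0.08], [0, 0, -0.1]])

```text
time: 16.9
tool_pos: [578.7, 158.3, 224.1]
tcp_rot: [179.9, -0.0, 57.2]
ft_force: [-1.7, -5.3, 6.3]
finger_gap: 16.9
```

```bash
python3 m2.py f
```

```text
t 16.9 yaw 57.22 tq 0.249 eff6 -0.08 F [-1.7 -5.3  6.3]
lift mm [0.17 0.43] ref spread [-0.1   0.07 -0.24  0.28]
```

Request:
send_rows(dp=[[0, 0, 0], [0, 0, 0], [0, 0, 0], [0, 0, 0], [0, 0, 0]], rot=[[0, 0, -0.02], [0, 0, -0.04], [0, 0, -0.06], [0, 0, -0.08], [0, 0, -0.1]])

```text
time: 17.62
tool_pos: [578.7, 158.2, 224.1]
tcp_rot: [179.9, -0.0, 51.5]
ft_force: [-1.4, -4.5, 6.9]
finger_gap: 17.1
```

```bash
python3 m2.py g
```

```text
t 17.625 yaw 51.49 tq 0.26 eff6 -0.08 F [-1.4 -4.5  6.9]
lift mm [0.09 0.22] ref spread [-0.1   0.07 -0.24  0.28]
```

Request:
send_rows(dp=[[0, 0, 0], [0, 0, 0], [0, 0, 0], [0, 0, 0], [0, 0, 0]], rot=[[0, 0, -0.02], [0, 0, -0.04], [0, 0, -0.06], [0, 0, -0.08], [0, 0, -0.1]])

```text
time: 18.35
tool_pos: [578.6, 158.2, 224.1]
tcp_rot: [179.9, -0.0, 45.8]
ft_force: [-1.7, -4.8, 7.3]
finger_gap: 16.8
```

```bash
python3 m2.py h
```

```text
t 18.35 yaw 45.76 tq 0.235 eff6 -0.079 F [-1.7 -4.8  7.3]
lift mm [-0.06 -0.14] ref spread [-0.1   0.07 -0.24  0.28]
```

Request:
send_rows(dp=[[0, 0, 0], [0, 0, 0], [0, 0, 0], [0, 0, 0], [0, 0, 0]], rot=[[0, 0, -0.02], [0, 0, -0.04], [0, 0, -0.06], [0, 0, -0.08], [0, 0, -0.1]])

```text
time: 19.08
tool_pos: [578.5, 158.1, 224.0]
tcp_rot: [179.9, -0.0, 40.0]
ft_force: [-2.6, -5.0, 7.6]
finger_gap: 17.0
```

```bash
python3 m2.py i
```

```text
t 19.075 yaw 40.03 tq 0.282 eff6 -0.079 F [-2.6 -5.   7.6]
lift mm [ 0.04 -0.06] ref spread [-0.1   0.07 -0.24  0.28]
```

Request:
send_rows(dp=[[0, 0, 0], [0, 0, 0], [0, 0, 0], [0, 0, 0], [0, 0, 0]], rot=[[0, 0, -0.02], [0, 0, -0.04], [0, 0, -0.06], [0, 0, -0.08], [0, 0, -0.1]])

```text
time: 19.8
tool_pos: [578.5, 158.1, 224.1]
tcp_rot: [179.9, -0.0, 34.3]
ft_force: [-2.2, -5.4, 8.0]
finger_gap: 16.9
```

```bash
python3 m2.py j
```

```text
t 19.8 yaw 34.29 tq 0.202 eff6 -0.079 F [-2.2 -5.4  8. ]
lift mm [-0.15  0.23] ref spread [-0.1   0.07 -0.24  0.28]
```

Request:
send_rows(dp=[[0, 0, 0], [0, 0, 0], [0, 0, 0], [0, 0, 0], [0, 0, 0]], rot=[[0, 0, -0.02], [0, 0, -0.04], [0, 0, -0.06], [0, 0, -0.08], [0, 0, -0.1]])

```text
time: 20.52
tool_pos: [578.4, 158.0, 224.1]
tcp_rot: [179.9, -0.0, 28.6]
ft_force: [-2.9, -6.0, 7.3]
finger_gap: 17.0
```

```bash
python3 m2.py k
```

```text
t 20.525 yaw 28.56 tq 0.246 eff6 -0.079 F [-2.9 -6.   7.3]
lift mm [0.3  0.15] ref spread [-0.1   0.07 -0.24  0.28]
```

Request:
send_rows(dp=[[0, 0, 0], [0, 0, 0], [0, 0, 0], [0, 0, 0], [0, 0, 0]], rot=[[0, 0, -0.02], [0, 0, -0.04], [0, 0, -0.06], [0, 0, -0.08], [0, 0, -0.1]])

```text
time: 21.25
tool_pos: [578.4, 158.0, 224.1]
tcp_rot: [179.9, -0.1, 22.8]
ft_force: [-3.3, -6.9, 7.9]
finger_gap: 16.9
```

```bash
python3 m2.py l
```

```text
t 21.25 yaw 22.83 tq 0.231 eff6 -0.079 F [-3.3 -6.9  7.9]
lift mm [ 0.02 -0.08] ref spread [-0.1   0.07 -0.24  0.28]
```

Request:
send_rows(dp=[[0, 0, 0], [0, 0, 0], [0, 0, 0], [0, 0, 0], [0, 0, 0]], rot=[[0, 0, -0.02], [0, 0, -0.04], [0, 0, -0.06], [0, 0, -0.08], [0, 0, -0.1]])

```text
time: 21.98
tool_pos: [578.3, 158.0, 224.1]
tcp_rot: [179.9, -0.1, 17.1]
ft_force: [-4.1, -7.5, 8.7]
finger_gap: 17.4
```

```bash
python3 m2.py m
```

```text
t 21.975 yaw 17.1 tq 0.301 eff6 -0.079 F [-4.1 -7.5  8.7]
lift mm [0.24 0.12] ref spread [-0.1   0.07 -0.24  0.28]
```

Request:
send_rows(dp=[[-0.3, -0.5, 0], [-0.5, -1, 0], [-0.5, -1, 0], [-0.5, -1, 0], [-0.5, -1, 0]], rot=[[0, 0, -0.02], [0, 0, -0.04], [0, 0, -0.06], [0, 0, -0.08], [0, 0, -0.1]])

```text
time: 22.7
tool_pos: [578.2, 157.9, 224.1]
tcp_rot: [180.0, -0.1, 11.4]
ft_force: [-0.5, -2.1, 7.0]
finger_gap: 17.1
```

```bash
python3 m2.py n
```

```text
t 22.7 yaw 11.41 tq 0.3 eff6 -0.07 F [-0.5 -2.1  7. ]
lift mm [0.01 0.02] ref spread [-0.1   0.07 -0.24  0.28]
```

Request:
send_rows(dp=[[0, 0, 0], [0, 0, 0], [0, 0, 0], [0, 0, 0]], rot=[[0, 0, -0.02], [0, 0, -0.04], [0, 0, -0.06], [0, 0, -0.08]])

```text
time: 23.3
tool_pos: [578.1, 157.9, 224.1]
tcp_rot: [180.0, -0.1, 6.8]
ft_force: [-0.9, -1.5, 7.1]
finger_gap: 17.0
```

```bash
python3 m2.py o
```

```text
t 23.3 yaw 6.82 tq 0.291 eff6 -0.036 F [-0.9 -1.5  7.1]
lift mm [0.77 0.49] ref spread [-0.1   0.07 -0.24  0.28]
```

Request:
send_rows(dp=[[0, 0, 0], [0, 0, 0]], rot=[[0, 0, -0.02], [0, 0, -0.04]])

```text
time: 23.65
tool_pos: [578.1, 157.9, 224.1]
tcp_rot: [180.0, -0.1, 4.5]
ft_force: [-1.1, -1.2, 6.9]
finger_gap: 16.7
```

```bash
python3 m2.py p 10
```

```text
t 23.65 yaw 4.53 tq 0.357 eff6 -0.037 F [-1.1 -1.2  6.9]
lift mm [0.86 0.92 0.69 0.73 0.68 0.85 0.73 0.88 0.81 1.01] ref spread [-0.1   0.07 -0.24  0.28]
```

The glass has lifted about 0.75 mm, and the torque rose at the same moment. I'll release and withdraw.

Request:
send_rows(dp=[[0, 0, 0], [0, 0, 0], [0, 0, 0], [0, 0, 0], [0, 0, 0]], rot=[[0, 0, 0], [0, 0, 0], [0, 0, 0], [0, 0, 0], [0, 0, 0]], jaw=50)

```text
time: 24.78
tool_pos: [577.4, 158.1, 222.2]
tcp_rot: [180.0, 0.0, 4.6]
ft_force: [0.5, 0.2, -0.1]
finger_gap: 50.3
```

Request:
send_rows(dp=[[0, 0, 20], [0, 0, 50], [0, 0, 80], [0, 0, 110], [0, 0, 110]], rot=[[0, 0, 0], [0, 0, 0], [0, 0, 0], [0, 0, 0], [0, 0, 0]])

```text
time: 25.4
tool_pos: [578.9, 158.3, 337.5]
tcp_rot: [-180.0, -0.4, 4.6]
ft_force: [0.1, -0.0, 0.3]
finger_gap: 50.1
```

```bash
python3 m2.py q 10; python3 st.py
python3 - <<'E'
from bench import vision
import cv2
cv2.imwrite("pics/w3.png",vision.snapshot("wrist")["pixels"][:,:,::-1])
E
```

```text
t 25.4 yaw 4.56 tq 0.031 eff6 0.0 F [ 0.1 -0.   0.3]
lift mm [0.91 0.59 0.56 0.7  0.92 0.57 0.97 0.93 1.24 0.64] ref spread [-0.1   0.07 -0.24  0.28]
25.9 [577.2  158.01 331.66] [1.7999e+02 6.0000e-02 4.5600e+00] [-0.23 -0.08  0.31] [10.4   6.19 77.72 -0.   96.15  5.84] [-0.007 -0.027  0.041] 50.0
```

View pics/w3.png

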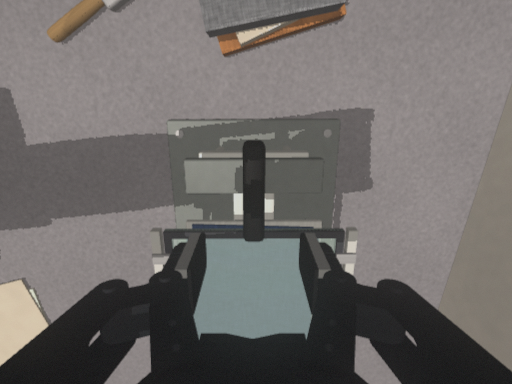

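The wrist view shows the knob free at (254,190), the gripper clear of it, and the blue book right under the glass at v≈230. The lift still reads about 0.8 mm after release, so I'll hand in.

```bash
python3 -c "
from bench import job
print(job.hand_in())"
```

```text
the job is handed in; nothing more can be done
None
```

The book now presses against the glass and has lifted it by about 0.8 mm. The knob is released and the job is handed in at about 26 s of the 67 s allowed.

- **Turning:** I turned the knob about 4.7 rad clockwise using two grips. After the regrip I crept in steps of at most 0.1 rad (0.2 rad for the first), reading the torque after each one.
- **Touch:** Contact came at about 4.6 rad. The joint-6 effort rose by about 0.04 N m, and the wrist torque went from about 0.25 to 0.29–0.36 N m, though that reading is noisy. The joint-6 rise suggests about 7 N on the glass.
- **Lift check:** The top camera's depth readings put the lift at about 0.8 mm both before release and after it. Single frames scattered between 0.6 and 1.2 mm.
- **Small disagreement:** The joint-6 effort did not rise further on the last 0.04 rad, although the wrist torque and the depth did. The 7 N alone would mean only about 0.3 mm of lift, less than the depth readings show.
- **Finish:** The gripper is open and clear above the knob with no force on it. The arm touched nothing but the knob.

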